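Feed brass blanks through the finishing machine at click six

TASK

First turn the dial on the grey control box so that its pointer rests in the sixth click clockwise from the red zero mark, and keep it there while you feed. Then slide every brass blank on the bench along the machine's feed bed and through under the guard with the orange push stick until it lies flat on the outfeed, wholly clear of the guard; do not lift blanks over or past the guard, and keep the fingers off any blank that is in the guard or beyond. Finally put the push stick back in its wooden cradle, lying flat on its sole, handle up, turn the dial back to its second click, ready for the next batch, and leave the other things on the bench undisturbed.

Things in the scene. Friction and masses are not known exactly. Their poses are not given: they have to be found in the camera images.
- feeder: Fixed finishing machine; origin on the bench under the guard's middle. Blanks travel along its +y; z up. Flat bed, top 16 mm over the bench, y -335 to +275 mm. Infeed y -335 to -75: 100 mm wide, no rails. Green gearbox (75 mm high) and motor on the far side, x +35 to +135, y -55 to +170.
- guard_mouth (a point): Middle of the guard's entry opening, 14 mm above the bed, at machine y=-35 mm; axes as the machine. Opening 46 wide, 28 mm high; yellow cheeks, clear roof whose top is 54 mm above the bench. Two flared steel guides, 14 mm high, funnel to it from 72 mm apart at y=-66 (outer edges within x +-45). The rollers seen inside touch nothing.
- guard_exit (a point): Middle of the guard's exit opening, at machine y=+35 mm; axes as the machine. Beyond it the outfeed runs to an end stop at y=+267, between rails 46 mm apart and 14 mm high: room for three blanks in a row.
- dial (a joint): Angle of the black dial on the grey control box, rad: 0 with the white pointer at the long red zero mark, growing clockwise seen from above; one click is 0.5236 rad (30 degrees), white marks at clicks 1 to 9, end stops at 0 and 9. Passing a click takes about 0.08 N m; let go between two clicks it falls into the nearer one.
- dial_grip (a point): On the dial's axis, 73 mm above the bench, the height to pinch its bar grip: bar 58 long, 16 mm thick, from 50 to 84 mm above the bench, over a 64 mm skirt disc (top at 50 mm). The point turns with the dial: bar along its x axis, pointer towards -x. The box is 100 x 100 mm, 40 mm high.
- cradle: Fixed dark wooden cradle tray for the push stick; origin on the bench under its centre, long axis y. Inner floor 52 x 190 mm (x, y), 6 mm above the bench, walls 7 mm thick, rising to 16 mm above the bench. At the start the stick stands in its middle.
- stick_mid (a point): Orange push stick (0.16 kg): slab 38 wide (x), 170 long (y), 14 mm high, with an upright handle on its rear part. This point is the centre of the slab, 7 mm above its underside; the nose end that pushes is 85 mm from here along +y.
- stick_handle (a point): Where to grip the push stick: middle of the handle, 55 mm behind the slab's centre (-y), 50 mm above the stick's underside. Handle 24 thick (x), 60 long (y), from 14 to 80 mm above the underside; its front face is 110 mm behind the nose end. Axes as the stick.
- blank1_c (a point): Centre of brass blank 1, a plain rectangular brass piece 60 (x) x 36 (y) x 16 mm (z), about 0.25 kg, 8 mm above its underside. May be absent (None).
- blank2_c (a point): Centre of brass blank 2, a plain rectangular brass piece 60 (x) x 36 (y) x 16 mm (z), about 0.25 kg, 8 mm above its underside. May be absent (None).
- blank3_c (a point): Centre of brass blank 3, a plain rectangular brass piece 60 (x) x 36 (y) x 16 mm (z), about 0.25 kg, 8 mm above its underside. May be absent (None).
- blank4_c (a point): Centre of brass blank 4, a plain rectangular brass piece 60 (x) x 36 (y) x 16 mm (z), about 0.25 kg, 8 mm above its underside. May be absent (None).
There are look-alikes about, which are no part of the job. Leave any pink look-alike of the part that bears blank2_c alone.

How it is judged:
By the outcome, as a careful person would: the job done as asked, in the order asked, and still so for the second after the job is handed in, with the robot touching nothing.
Of blank1, blank2, blank3, blank4 only 2 to 3 are there at a start; the rules pass over those that are not, and their reading is None.
At some moment in a run one of blank1, blank2, blank3, blank4 may be knocked a few centimetres aside while the robot is not near it.
Once in a run the grip may slacken for a moment while it holds something.
It also fails if it takes over 210 s, if anything falls off the work surface, if the arm or the gripper's body presses on something with over 40 N, if the wrist force passes 120 N, or if a joint passes its speed limit or range.

ROBOT

A 7-joint arm with a two-finger parallel gripper is mounted at the origin on the work surface. World frame = base frame: x ahead of the robot, y to its left, z up, the work surface at z = 0. Lengths are in m, angles in rad, forces in N, time in s.
With the tool pointing down it reaches from about 0.425 to 0.875 m from the base axis. Payload 4.7 kg.
Tool frame: the origin (TCP) lies between the finger pads; the fingertips stand 14 mm ahead of it and the grasp point (between the pads) lies 5 mm behind it (bot.finger_overhang is the distance from the TCP to the fingertips, in m); z points along the fingers, y is the line along which they close (so a half turn about z gives the same grasp; the last joint's range is limited). The gripper opens to 85 mm and grips with 20 to 120 N. Pads are 22 mm wide; open, the fingers measure 114 mm over their backs; the gripper's body (76 mm by 85 mm) begins 54 mm behind the grasp point. The pads swing forward as they close: fully open they stand 13 mm farther back than shut.
Start: joints at [-1.118, 0.321, -0.07, 1.45, 0.023, 1.371, -0.057], TCP at [0.276, 0.588, 0.245] pointing down, gripper open.
Joint ranges: [-2.86, 2.86], [-0.3, 2.09], [-1.38, 1.24], [0.06, 2.45], [-1.56, 4.7], [0.09, 2.05], [-2.69, 2.69]. Speed limits (rad/s): [2.57, 2.57, 3.14, 3.14, 3.14, 3.14, 3.14].

INTERFACE

Orientations are given as a unit quaternion [x, y, z, w].
In Python, from bench import telemetry, grab_frame, bot gives the robot as it stands. The module is installed in compiled form; this text tells all that it offers.
- The arm moves only by the tool apply_moves, never from a script. Its argument "targets" is a list of rows, each a list of 7 numbers: the shift along the tool's x, y, z in m, then the turn, a rotation vector about the tool's x, y, z in degrees, then the closure in counts, from 0 (fully open) to 255 (shut). A call has 1 to 12 rows; each row shifts and turns the commanded pose from where the row before left it, along the tool's axes as they then stand; what a row does not reach is not made up. A row lasts 1/12 s, in which the tool goes at most 41.7 mm and 7.16 degrees, less where a joint would pass 70% of its speed; a pose out of reach is approached as far as the arm can. A call is refused whole if a number of a shift passes 0.0417 or a number of a turn 7.16, either way. A call with a gripper value outside its range is refused whole. The fingers move at their own pace and stop on an object; "newtons" is the grip in N (left out, the last holds). Time passes only in rows, so rows that do not move let the fingers close. It gives the time, the measured TCP pose, the force, the opening and the grip force at its end, in the units of the state.
- telemetry.get_state(): the state, without advancing time (a new reading comes with each control period).
- grab_frame(name): name is "side" or "top"; returns a dict with "image" (384x512x3 uint8, blue, green, red), "K" (3x3 intrinsics, pixels), "rvec" (rotation vector, rad) and "tvec" (3), from world to camera coordinates, as OpenCV has them. Camera axes: x right, y down, z forward; pixel columns grow to the right and rows downward; lengths in m; the calibration is good to about 2 mm. A picture is of the moment at which its call begins. There is no depth.
- bot.job_done(): hands the job in; it is judged then, once.
The state is a dict: "clock": time; "joints": joint angles; "qd": joint speeds; "joint_torque": joint torques, N m; "ee_pos": TCP position; "ee_rot": TCP orientation; "wrist_force": force on the tool from outside, world axes, zero at the start; "moment": the same for the moment, N m; "gripper_width": opening from 0.0 (shut) to 1.0 (fully open); "gripper_force": force on a finger pad.
Only numpy, scipy, OpenCV 4.12 (cv2) and the standard library are available. Lean on these libraries where they do the work, as an engineer would, in place of code of your own. Each camera call takes 0.05 s, during which the arm holds its last target. There are 200 camera calls.

## Working session

There is one attempt and no reset: what is moved stays moved. The work goes in short steps, Python scripts to look and compute and a tool call to move; the robot and the scene stay as the last step left them, time stands still between calls to the robot, and variables do not carry over. Pictures are saved under pics/ and viewed, at most 14 in all, crops included, and the job is handed in when it is done.

Besides the shell and the picture viewer there is one more tool, called by a JSON object that holds its "name" and its "arguments". apply_moves: Moves the arm, as the interface text tells. Its arguments: {"type":"object","properties":{"targets":{"type":"array"},"newtons":{"type":"number"}},"required":["targets"]}

```bash
mkdir -p pics; cat > h.py <<'E'
import numpy as np, cv2
from bench import telemetry, grab_frame, bot
from scipy.spatial.transform import Rotation as R
def snap(n,f,crop=None,s=1):
    d=grab_frame(n); np.savez(f'pics/{f}.npz',**d); im=d['image']
    cv2.imwrite(f'pics/{f}.png',im); return d
def ray(d,uv,z):
    Rm=cv2.Rodrigues(np.array(d['rvec'],float))[0]; t=np.array(d['tvec'],float).ravel()
    p=np.linalg.inv(d['K'])@np.array([uv[0],uv[1],1.]); w=Rm.T@p; c=-Rm.T@t
    return c+w*(z-c[2])/w[2]
def proj(d,P):
    return cv2.projectPoints(np.array(P,float).reshape(-1,3),np.array(d['rvec'],float),np.array(d['tvec'],float),np.array(d['K'],float),None)[0].reshape(-1,2)
def crop(f,x0,y0,x1,y1,s,out):
    im=cv2.imread(f'pics/{f}.png')[y0:y1,x0:x1]
    cv2.imwrite(f'pics/{out}.png',cv2.resize(im,None,fx=s,fy=s,interpolation=cv2.INTER_CUBIC))
def st():
    s=telemetry.get_state(); print(s); return s
E
python3 - <<'E'
from h import *
for n in('top','side'):
    d=snap(n,n+'0'); Rm=cv2.Rodrigues(np.array(d['rvec']))[0]; print(n,-Rm.T@np.array(d['tvec']).ravel(),d['K'][0][0])
a=cv2.imread('pics/top0.png');cv2.imwrite('pics/a.png',cv2.resize(a,(800,600),interpolation=cv2.INTER_CUBIC))
a=cv2.imread('pics/side0.png');cv2.imwrite('pics/b.png',cv2.resize(a,(800,600),interpolation=cv2.INTER_CUBIC))
st()
E
```

```text
top [0.37053805 0.0421573  1.12890014] 418.6265201439094
side [ 0.33150575 -0.90913894  0.8547559 ] 464.66241811109757
{'clock': 0.1, 'joints': array([-1.11790823,  0.32172772, -0.07010361,  1.45156424,  0.02254417,
        1.37078225, -0.05692666]), 'qd': array([ 0.0011147 , -0.00257911,  0.00045022, -0.00210264, -0.00082969,
       -0.00173189, -0.00106754]), 'joint_torque': array([-9.86949235e-04, -4.94876182e+01, -3.84580856e-01, -3.15212023e+01,
        1.29821981e-02,  7.46133883e-03, -1.83750478e-05]), 'ee_pos': array([0.27596762, 0.58800295, 0.24434107]), 'ee_rot': array([ 2.17634141e-01,  9.76030052e-01, -8.30863941e-04, -1.68522552e-04]), 'wrist_force': array([ 0.27326088, -0.31209887,  0.05746735]), 'moment': array([-0.01007507, -0.02492226, -0.01859528]), 'gripper_force': 0.0, 'gripper_width': 0.9980153762025789}
```

View pics/a.png

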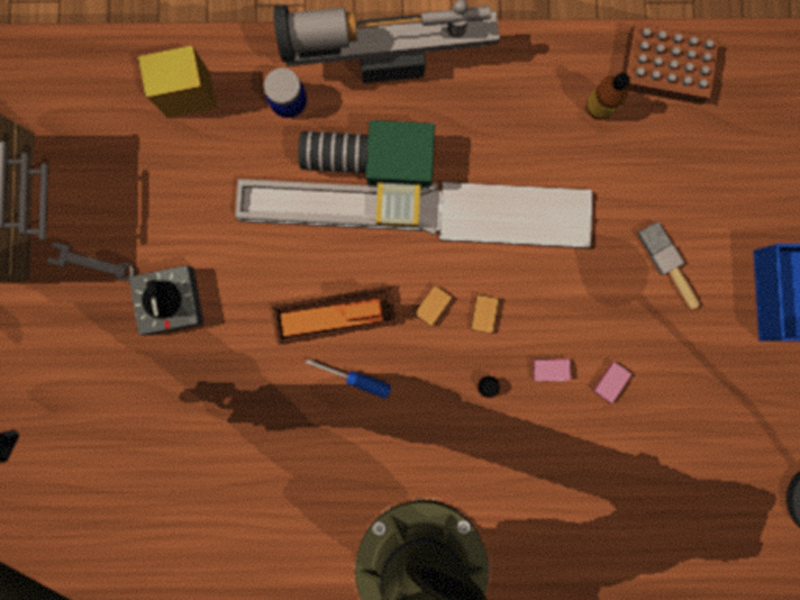

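View pics/b.png

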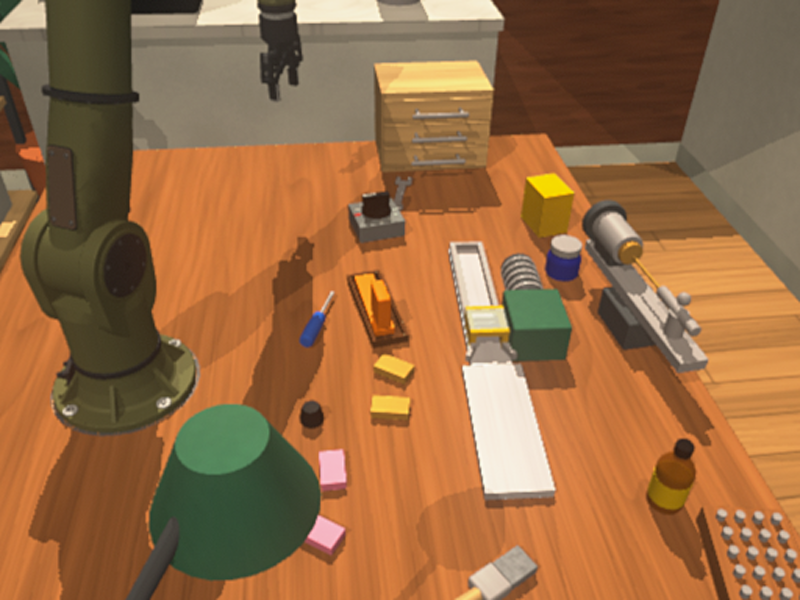

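```bash
python3 - <<'E'
from h import *
crop('top0',80,70,260,195,4.4,'c1')
crop('top0',205,70,385,205,4.4,'c2')
E
```

```text
(no output)
```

View pics/c1.png

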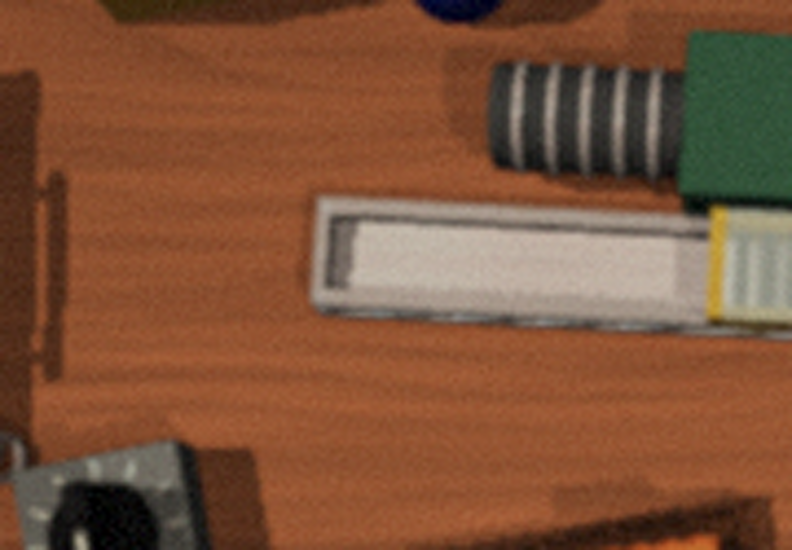

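View pics/c2.png

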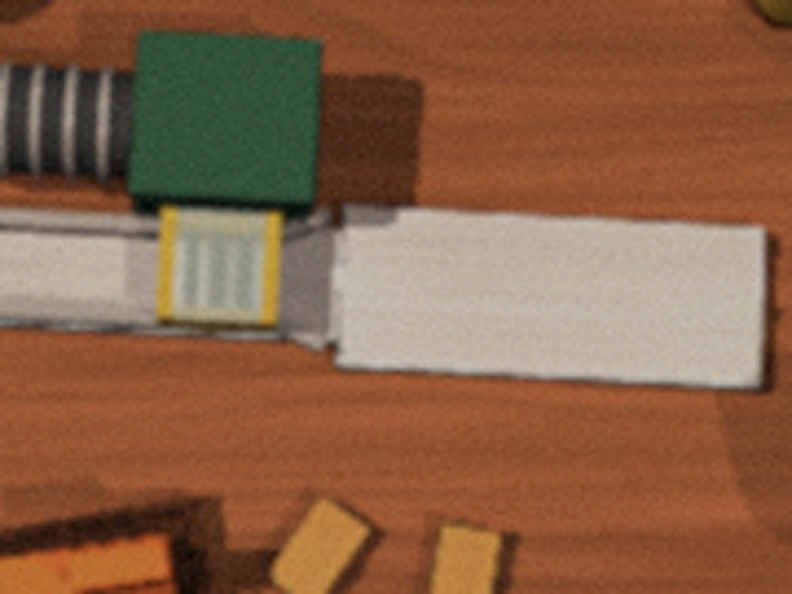

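```bash
python3 - <<'E'
from h import *
d=dict(np.load('pics/top0.npz'))
g=lambda u,v:ray(d,(205+u/4.4,70+v/4.4),.016)
for p in[(767,227),(762,388),(337,368)]: print(g(*p))
h=lambda u,v:ray(d,(80+u/4.4,70+v/4.4),.030)
for p in[(317,198),(312,305)]: print(h(*p))
im=cv2.imread('pics/top0.png')
A=cv2.resize(im[163:220,80:140],None,fx=9,fy=9,interpolation=3)
B=cv2.resize(im[175:225,165:325],None,fx=5,fy=5,interpolation=3)
C=np.zeros((513+0,800,3),np.uint8)
cv2.imwrite('pics/c3.png',np.vstack([B,np.pad(cv2.resize(A[:,:],None,fx=.65,fy=.65),((0,0),(0,800-351),(0,0)))]))
E
```

```text
[ 0.63307943 -0.30818397  0.016     ]
[ 0.53303663 -0.30120583  0.016     ]
[ 0.54861446 -0.04131205  0.016     ]
[0.65463849 0.30320754 0.03      ]
[0.58901509 0.3057717  0.03      ]
```

View pics/c3.png

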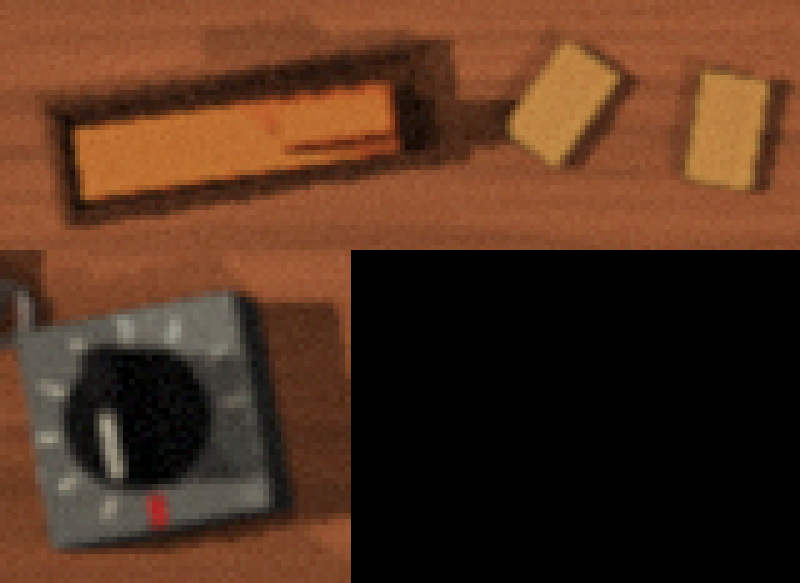

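Top view: brass blanks are at (435,306) and (485,313). The look-alikes are pink blocks at (552,370) and (613,382), which I leave alone. The stick is in its cradle at (330,315), handle to the right and nose to the left. The dial is at (163,300), pointing about at the red mark. Next I'll fit poses and overlay them as a check.

```bash
cat >> h.py <<'E'
def T(yaw,x,y): c,s=np.cos(yaw),np.sin(yaw); return lambda P:np.c_[(np.asarray(P,float)[:,:2]@np.array([[c,s],[-s,c]]))+[x,y],np.asarray(P,float)[:,2]]
def box(x0,x1,y0,y1,z): return [(x0,y0,z),(x1,y0,z),(x1,y1,z),(x0,y1,z)]
MY,MX,MO=np.radians(-3.64),.6043,.0296
E
python3 - <<'E'
from h import *
d=dict(np.load('pics/top0.npz'));ds=dict(np.load('pics/side0.npz'))
B=lambda u,v,z:ray(d,(165+u/5,175+v/5),z)
A=lambda u,v,z:ray(d,(80+u/5.85,163+(v-250)/5.85),z)
for c in ([(568,40),(622,78),(560,167),(510,130)],[(700,66),(772,74),(755,190),(685,180)]):
    P=np.array([B(*p,.016)[:2] for p in c]); print('blank',P.mean(0),[np.linalg.norm(P[i]-P[i-1]) for i in range(4)],np.degrees(np.arctan2(*((P[2]+P[3]*0-P[1]))[::-1])), np.degrees(np.arctan2(*(P[3]-P[0])[::-1])))
n=np.array([B(75,127,.02)[:2],B(83,202,.02)[:2]]);print('nose',n,n.mean(0))
b=np.array([B(83,202,.02)[:2],B(280,172,.02)[:2]]);dv=b[1]-b[0];print('stick dir',np.degrees(np.arctan2(dv[1],dv[0])))
bx=np.array([A(*p,.04)[:2] for p in[(20,330),(240,293),(275,510),(55,548)]]);c=bx.mean(0);print('box',bx,c)
print('edge yaw',[np.degrees(np.arctan2(*(bx[i]-bx[i-1])[::-1])) for i in range(4)])
for k,m in enumerate([(157,512),(110,508),(67,484),(48,438),(52,388),(77,345),(125,330),(172,328),(220,350),(235,400)]):
    q=A(*m,.04)[:2]-c; print(k,np.degrees(np.arctan2(q[1],q[0])).round(1),np.linalg.norm(q).round(4))
for m in[(105,410),(120,475)]: 
    q=A(*m,.084)[:2]-c;print('ptr',np.degrees(np.arctan2(q[1],q[0])),q)
yaw=np.arctan2(*(-dv)[::-1])-np.pi/2; sc=n.mean(0)-.085*np.array([-np.sin(yaw),np.cos(yaw)])
print('stick',np.degrees(yaw),sc)
S=T(yaw,*sc);M=T(MY,MX,MO);D=T(np.arctan2(*(bx[2]-bx[3])[::-1])+np.pi/2,*c)
polys=[S(box(-.019,.019,-.085,.085,.02)),S(box(-.012,.012,-.085,-.025,.086)),S(box(-.033,.033,-.102,.102,.016)),M(box(-.05,.05,-.335,-.075,.016)),M(box(-.03,.03,-.035,.035,.054)),D(box(-.05,.05,-.05,.05,.04)),D([(.032*np.cos(a),.032*np.sin(a),.05) for a in np.arange(0,6.28,.4)])]
out=[]
for f,dd,(x0,y0,x1,y1),s in(('top0',d,(80,105,390,225),2.58),('side0',ds,(215,115,375,325),1.8)):
    im=cv2.resize(cv2.imread(f'pics/{f}.png')[y0:y1,x0:x1],None,fx=s,fy=s,interpolation=3)
    for p in polys: cv2.polylines(im,[((proj(dd,p)-[x0,y0])*s).astype(int)],True,(255,255,0),1)
    out.append(cv2.copyMakeBorder(im,0,0,0,max(0,799-im.shape[1]),0)[:,:799])
cv2.imwrite('pics/ov.png',np.vstack([out[0],cv2.resize(out[1],(799,out[1].shape[0]))])[:600])
cv2.imwrite('pics/ov.png',np.vstack([out[0],out[1]])[:600] if out[0].shape[0]+out[1].shape[0]<=600 else np.vstack([out[0],cv2.resize(out[1],None,fx=.76,fy=.76).copy() if 0 else out[1][:600-out[0].shape[0]]]))
E
```

```text
blank [ 0.43549357 -0.02957623] [np.float64(0.0572857245349491), np.float64(0.03519749352589648), np.float64(0.05795883735581109), np.float64(0.03302362102304846)] 144.12418946507154 146.30950704442208
blank [ 0.42167152 -0.11621134] [np.float64(0.061379024194660146), np.float64(0.03869199951481551), np.float64(0.06259868044102751), np.float64(0.03757535525697467)] 170.14479876622653 171.15079760399948
nose [[0.42639391 0.2302978 ]
 [0.38675338 0.22604236]] [0.40657365 0.22817008]
stick dir -82.13040475344881
box [[0.49060494 0.47789983]
 [0.50593064 0.38055864]
 [0.40899516 0.36386685]
 [0.39355663 0.46052988]] [0.44977184 0.4207138 ]
edge yaw [np.float64(10.14749655673095), np.float64(-81.05262054366841), np.float64(-170.22978009668685), np.float64(99.07435290016595)]
0 -173.3 0.0412
1 157.7 0.042
2 128.6 0.0449
3 99.7 0.0445
4 70.9 0.045
5 43.3 0.0464
6 14.8 0.0416
7 -14.0 0.0421
8 -45.8 0.0441
9 -77.8 0.0394
ptr 66.36160755730091 [0.00123902 0.00283082]
ptr -171.4237353021206 [-0.02655564 -0.00400491]
stick 7.869595246551188 [0.41821175 0.14397059]
```

View pics/ov.png

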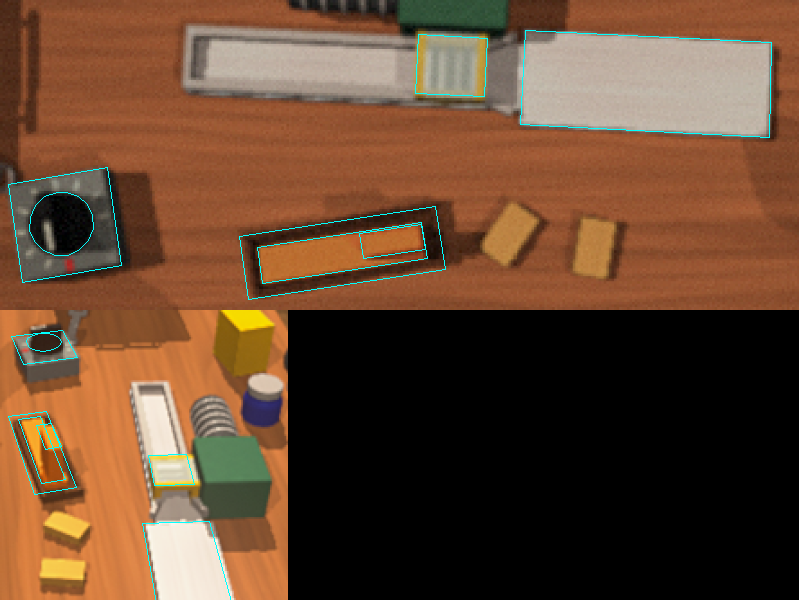

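Fits agree with both cameras. The dial axis is at about (0.450, 0.421), currently at click 0, with its bar along yaw 9.5°. I'll move over it.

{"name": "apply_moves", "arguments": {"targets": [[0, 0, 0, 0, 0, -6.92, 0], [0, 0, 0, 0, 0, -6.92, 0], [0, 0, 0, 0, 0, -6.92, 0], [0, 0, 0, 0, 0, -6.92, 0], [0, 0, 0, 0, 0, -6.92, 0], [-0.024, -0.0323, 0.018, 0, 0, 0, 0], [-0.024, -0.0323, 0.018, 0, 0, 0, 0], [-0.024, -0.0323, 0.018, 0, 0, 0, 0], [-0.024, -0.0323, 0.018, 0, 0, 0, 0], [-0.024, -0.0323, 0.018, 0, 0, 0, 0], [-0.024, -0.0323, 0.018, 0, 0, 0, 0], [0, 0, 0, 0, 0, 0, 0]], "newtons": 40}}

```text
clock: 1.1
ee_pos: [0.447, 0.4194, 0.1388]
ee_rot: [-0.076, 0.997, -0.005, -0.001]
wrist_force: [0.7, -2.0, -0.9]
gripper_width: 1.002
gripper_force: 0.0
```

```bash
cat >> h.py <<'E'
def delta(x,y,z,yaw):
    s=telemetry.get_state(); r=R.from_quat(s['ee_rot']); m=r.as_matrix()
    cy=np.degrees(np.arctan2(m[1,0],m[0,0])); dy=(yaw-cy+180)%360-180
    a=np.radians(yaw); xa=np.array([np.cos(a),np.sin(a)]); ya=np.array([xa[1],-xa[0]])
    e=np.array([x,y])-s['ee_pos'][:2]
    print('t',round(s['clock'],2),'pos',s['ee_pos'].round(4),'yaw',cy.round(2),'tilt',np.degrees(np.arccos(-m[2,2])).round(2),'J7',s['joints'][6].round(2),'F',s['wrist_force'].round(1),'M',s['moment'].round(2),'w',round(s['gripper_width'],3),'gf',round(s['gripper_force'],1))
    print(' turn',round(-dy,2),' then shift',(xa@e).round(4),(ya@e).round(4),(s['ee_pos'][2]-z).round(4))
def mw(x,y): return T(MY,MX,MO)([(x,y,0)])[0,:2]
E
python3 - <<'E'
from h import *
delta(.4498,.4207,.07,189.5)
print(delta.__name__, telemetry.get_state()['joints'].round(2))
E
```

```text
t 1.1 pos [0.447  0.4194 0.1388] yaw -171.28 tilt 0.58 J7 0.91 F [ 0.7 -2.  -0.9] M [-0.13 -0.06 -0.02] w 1.002 gf 0.0
 turn -0.78  then shift -0.003 0.0008 0.0688
delta [-0.78  0.32 -0.03  1.67  0.02  1.16  0.91]
```

{"name": "apply_moves", "arguments": {"targets": [[-0.001, 0.0, 0.017, 0, 0, 0, 0], [-0.001, 0, 0.017, 0, 0, 0, 0], [0, 0, 0.017, 0, 0, 0, 0], [0, 0, 0.014, 0, 0, 0, 0], [0, 0, 0, 0, 0, 0, 0], [0, 0, 0, 0, 0, 0, 160], [0, 0, 0, 0, 0, 0, 255], [0, 0, 0, 0, 0, 0, 255], [0, 0, 0, 0, 0, 0, 255], [0, 0, 0, 0, 0, 0, 255], [0, 0, 0, 0, 0, 0, 255], [0, 0, 0, 0, 0, 0, 255]]}}

```text
clock: 2.1
ee_pos: [0.4443, 0.4241, 0.0794]
ee_rot: [-0.081, 0.997, -0.005, -0.001]
wrist_force: [-2.0, -14.3, 11.5]
gripper_width: 0.177
gripper_force: 39.4
```

```bash
python3 - <<'E'
from h import *
delta(.4498,.4207,.07,189.5)
E
```

```text
t 2.1 pos [0.4443 0.4241 0.0794] yaw -170.76 tilt 0.55 J7 0.91 F [ -2.  -14.3  11.5] M [-3.22  0.35 -0.25] w 0.177 gf 39.4
 turn -0.26  then shift -0.0049 -0.0043 0.0094
```

{"name": "apply_moves", "arguments": {"targets": [[0, 0, 0, 0, 0, 0, 100], [0, 0, 0, 0, 0, 0, 100], [0, 0.004, 0, 0, 0, 0, 100], [0, 0, 0, 0, 0, 0, 100], [0, 0, 0, 0, 0, 0, 100], [0, 0, 0, 0, 0, 0, 100]]}}

```text
clock: 2.6
ee_pos: [0.4415, 0.435, 0.0782]
ee_rot: [-0.083, 0.997, 0.0, -0.0]
wrist_force: [-0.6, 0.2, -0.5]
gripper_width: 0.61
gripper_force: 0.0
```

```bash
python3 - <<'E'
from h import *
delta(.4498,.4245,.07,189.5)
E
```

```text
t 2.6 pos [0.4415 0.435  0.0782] yaw -170.48 tilt 0.02 J7 0.9 F [-0.6  0.2 -0.5] M [-0.01  0.01  0.04] w 0.61 gf 0.0
 turn 0.02  then shift -0.0064 -0.0117 0.0082
```

{"name": "apply_moves", "arguments": {"targets": [[-0.0032, -0.0074, 0, 0, 0, 0, 100], [-0.0032, -0.0074, 0, 0, 0, 0, 100], [0, 0, 0.006, 0, 0, 0, 100], [0, 0, 0, 0, 0, 0, 100], [0, 0, 0, 0, 0, 0, 100]]}}

```text
clock: 3.02
ee_pos: [0.4505, 0.4202, 0.0716]
ee_rot: [-0.082, 0.997, -0.0, -0.0]
wrist_force: [-1.0, -0.3, 0.4]
gripper_width: 0.606
gripper_force: 0.0
```

```bash
python3 - <<'E'
from h import *
delta(.4498,.4210,.072,189.5)
E
```

```text
t 3.02 pos [0.4505 0.4202 0.0716] yaw -170.58 tilt 0.06 J7 0.93 F [-1.  -0.3  0.4] M [-0.    0.04  0.03] w 0.606 gf 0.0
 turn -0.08  then shift 0.0005 0.0009 -0.0004
```

{"name": "apply_moves", "arguments": {"targets": [[0, 0, 0, 0, 0, 0, 255], [0, 0, 0, 0, 0, 0, 255], [0, 0, 0, 0, 0, 0, 255], [0, 0, 0, 0, 0, 0, 255], [0, 0, 0, 0, 0, 0, 255]]}}

```text
clock: 3.43
ee_pos: [0.4499, 0.4242, 0.0728]
ee_rot: [-0.084, 0.996, 0.002, 0.001]
wrist_force: [1.0, 5.8, -2.1]
gripper_width: 0.176
gripper_force: 42.0
```

```bash
python3 - <<'E'
from h import *
delta(.4498,.4210,.072,189.5)
E
```

```text
t 3.43 pos [0.4499 0.4242 0.0728] yaw -170.41 tilt 0.29 J7 0.93 F [ 1.   5.8 -2.1] M [ 1.01 -0.09 -0.03] w 0.176 gf 42.0
 turn 0.09  then shift 0.0007 -0.0032 0.0008
```

{"name": "apply_moves", "arguments": {"targets": [[0, 0.004, 0, 0, 0, 0, 255], [0, 0, 0, 0, 0, 6, 255], [0, 0, 0, 0, 0, 6, 255], [0, 0, 0, 0, 0, 6, 255], [0, 0, 0, 0, 0, 6, 255], [0, 0, 0, 0, 0, 6, 255], [0, 0, 0, 0, 0, 6, 255], [0, 0, 0, 0, 0, 6, 255], [0, 0, 0, 0, 0, 6, 255], [0, 0, 0, 0, 0, 6, 255], [0, 0, 0, 0, 0, 6, 255]], "newtons": 60}}

```text
clock: 4.35
ee_pos: [0.4507, 0.4268, 0.0729]
ee_rot: [0.429, 0.903, 0.002, 0.0]
wrist_force: [2.0, 4.6, -2.2]
gripper_width: 0.171
gripper_force: 62.6
```

```bash
python3 - <<'E'
from h import *
delta(.4498,.4243,.072,9.5)
E
```

```text
t 4.35 pos [0.4507 0.4268 0.0729] yaw 129.2 tilt 0.25 J7 -0.07 F [ 2.   4.6 -2.2] M [ 0.8  -0.47  0.05] w 0.171 gf 62.6
 turn 119.7  then shift -0.0013 0.0023 0.0009
```

{"name": "apply_moves", "arguments": {"targets": [[0, 0, 0, 0, 0, 6, 255], [0, 0, 0, 0, 0, 6, 255], [0, 0, 0, 0, 0, 6, 255], [0, 0, 0, 0, 0, 6, 255], [0, 0, 0, 0, 0, 6, 255], [0, 0, 0, 0, 0, 6, 255], [0, 0, 0, 0, 0, 6, 255], [0, 0, 0, 0, 0, 6, 255], [0, 0, 0, 0, 0, 6, 255], [0, 0, 0, 0, 0, 6, 255]]}}

```text
clock: 5.18
ee_pos: [0.4531, 0.4273, 0.0729]
ee_rot: [0.823, 0.568, 0.005, -0.0]
wrist_force: [9.3, 6.9, -7.5]
gripper_width: 0.171
gripper_force: 61.8
```

{"name": "apply_moves", "arguments": {"targets": [[0, 0, 0, 0, 0, 6, 255], [0, 0, 0, 0, 0, 6, 255], [0, 0, 0, 0, 0, 6, 255], [0, 0, 0, 0, 0, 6, 255], [0, 0, 0, 0, 0, 6, 255], [0, 0, 0, 0, 0, 6, 255], [0, 0, 0, 0, 0, 6, 255], [0, 0, 0, 0, 0, 6, 255], [0, 0, 0, 0, 0, 6, 255], [0, 0, 0, 0, 0, 6, 255], [0, 0, 0, 0, 0, 0, 255], [0, 0, 0, 0, 0, 0, 255]]}}

```text
clock: 6.18
ee_pos: [0.4548, 0.4254, 0.073]
ee_rot: [0.997, 0.082, 0.005, -0.001]
wrist_force: [11.4, 3.4, -8.1]
gripper_width: 0.171
gripper_force: 61.8
```

```bash
python3 - <<'E'
from h import *
delta(.4498,.4243,.072,9.5)
E
```

```text
t 6.18 pos [0.4548 0.4254 0.073 ] yaw 9.36 tilt 0.59 J7 -2.02 F [11.4  3.4 -8.1] M [ 0.8  -2.16  0.05] w 0.171 gf 61.8
 turn -0.14  then shift -0.0051 0.0003 0.001
```

{"name": "apply_moves", "arguments": {"targets": [[0, 0, 0, 0, 0, 0, 100], [0, 0, 0, 0, 0, 0, 100], [0, 0, 0, 0, 0, 0, 100], [0, 0, -0.02, 0, 0, 0, 100], [0, 0, -0.04, 0, 0, 0, 0], [0, 0, -0.04, 0, 0, 0, 0], [0, 0, 0, 0, 0, -7, 0], [0, 0, 0, 0, 0, -7, 0], [0, 0, 0, 0, 0, -7, 0], [0, 0, 0, 0, 0, -7, 0], [0, 0, 0, 0, 0, -7, 0], [0, 0, 0, 0, 0, -7, 0]]}}

```text
clock: 7.18
ee_pos: [0.4493, 0.4249, 0.1723]
ee_rot: [0.899, 0.437, -0.0, -0.0]
wrist_force: [-0.5, 0.5, -0.1]
gripper_width: 0.999
gripper_force: 0.0
```

```bash
python3 - <<'E'
from h import *
delta(.4355,-.0296,.15,145)
d=snap('top','t1'); ds=snap('side','s1')
im=cv2.imread('pics/top0.png')
a=cv2.resize(cv2.imread('pics/t1.png')[100:230,70:390],(800,325),interpolation=3)
b=cv2.resize(cv2.imread('pics/s1.png')[100:170,200:290],(347,270),interpolation=3)
c=cv2.resize(cv2.imread('pics/s1.png')[170:320,180:400],(396,270),interpolation=3)
cv2.imwrite('pics/v1.png',np.vstack([a,np.hstack([b,c,np.zeros((270,57,3),np.uint8)])]))
E
```

```text
t 7.18 pos [0.4493 0.4249 0.1723] yaw 51.84 tilt 0.04 J7 -1.36 F [-0.5  0.5 -0.1] M [ 0.03  0.01 -0.01] w 0.999 gf 0.0
 turn -93.16  then shift -0.2494 -0.3802 0.0223
```

View pics/v1.png

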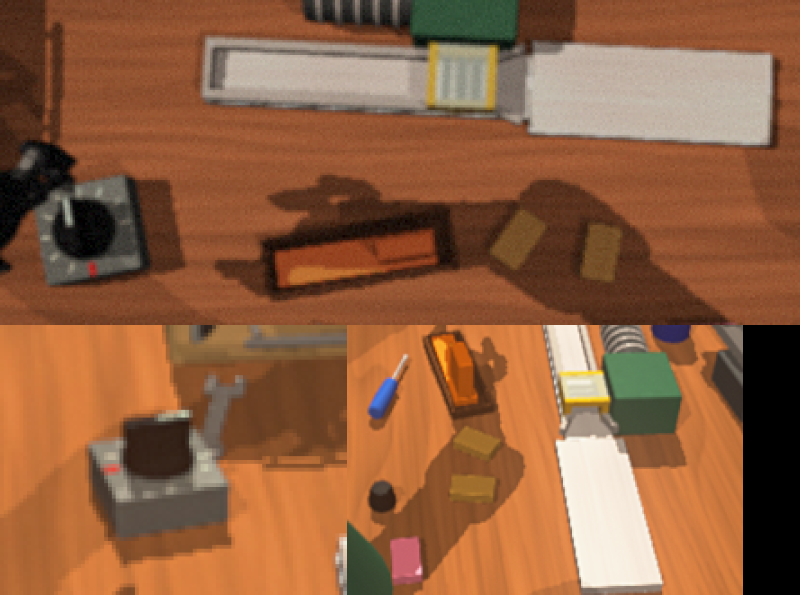

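{"name": "apply_moves", "arguments": {"targets": [[-0.0305, 0.0225, 0, 0, 0, 0, 100], [-0.0305, 0.0225, 0, 0, 0, 0, 100], [-0.0305, 0.0225, 0, 0, 0, 0, 100], [-0.0305, 0.0225, 0, 0, 0, 0, 100], [-0.0305, 0.0225, 0, 0, 0, 0, 100], [-0.0305, 0.0225, 0, 0, 0, 0, 100], [-0.0305, 0.0225, 0, 0, 0, 0, 100], [-0.0305, 0.0225, 0, 0, 0, 0, 100], [-0.0305, 0.0225, 0, 0, 0, 0, 100], [-0.0305, 0.0225, 0, 0, 0, 0, 100], [-0.0305, 0.0225, 0, 0, 0, 0, 100], [-0.0305, 0.0225, 0, 0, 0, 0, 100]]}}

```text
clock: 8.28
ee_pos: [0.4325, -0.0313, 0.1723]
ee_rot: [0.902, 0.432, 0.0, -0.001]
wrist_force: [0.8, 0.2, 0.2]
gripper_width: 0.607
gripper_force: 0.0
```

{"name": "apply_moves", "arguments": {"targets": [[0, 0, 0, 0, 0, -7.16, 100], [0, 0, 0, 0, 0, -7.16, 100], [0, 0, 0, 0, 0, -7.16, 100], [0, 0, 0, 0, 0, -7.16, 100], [0, 0, 0, 0, 0, -7.16, 100], [0, 0, 0, 0, 0, -7.16, 100], [0, 0, 0, 0, 0, -7.16, 100], [0, 0, 0, 0, 0, -7.16, 100], [0, 0, 0, 0, 0, -7.16, 100], [0, 0, 0, 0, 0, -7.16, 100], [0, 0, 0, 0, 0, -7.16, 100], [0, 0, 0, 0, 0, -7.16, 100]]}}

```text
clock: 9.28
ee_pos: [0.4328, -0.0296, 0.1722]
ee_rot: [0.362, 0.932, 0.0, -0.0]
wrist_force: [0.6, 0.8, 0.6]
gripper_width: 0.608
gripper_force: 0.0
```

{"name": "apply_moves", "arguments": {"targets": [[0, 0, 0, 0, 0, -7.16, 100], [0, 0, 0, 0, 0, 0, 100]]}}

```text
clock: 9.45
ee_pos: [0.4329, -0.0295, 0.1722]
ee_rot: [0.305, 0.952, 0.001, -0.0]
wrist_force: [-0.3, 0.2, 0.2]
gripper_width: 0.609
gripper_force: 0.0
```

```bash
python3 - <<'E'
from h import *
delta(.4355,-.0296,.016,145)
E
```

```text
t 9.45 pos [ 0.4329 -0.0295  0.1722] yaw 144.54 tilt 0.07 J7 0.78 F [-0.3  0.2  0.2] M [ 0.01  0.02 -0.02] w 0.609 gf 0.0
 turn -0.46  then shift -0.0022 0.0014 0.1562
```

{"name": "apply_moves", "arguments": {"targets": [[-0.0022, 0.0014, 0.03, 0, 0, 0, 100], [0, 0, 0.035, 0, 0, 0, 100], [0, 0, 0.035, 0, 0, 0, 100], [0, 0, 0.03, 0, 0, 0, 100], [0, 0, 0.015, 0, 0, 0, 100], [0, 0, 0.009, 0, 0, 0, 100], [0, 0, 0, 0, 0, 0, 100], [0, 0, 0, 0, 0, 0, 255], [0, 0, 0, 0, 0, 0, 255], [0, 0, 0, 0, 0, 0, 255], [0, 0, 0, 0, 0, 0, 255]], "newtons": 50}}

```text
clock: 10.37
ee_pos: [0.4363, -0.0295, 0.019]
ee_rot: [0.305, 0.952, 0.001, 0.001]
wrist_force: [-0.3, 0.8, 0.3]
gripper_width: 0.402
gripper_force: 50.4
```

```bash
python3 - <<'E'
from h import *
delta(.4355,-.0296,.016,145)
E
```

```text
t 10.37 pos [ 0.4363 -0.0295  0.019 ] yaw 144.48 tilt 0.13 J7 1.21 F [-0.3  0.8  0.3] M [-0.06  0.04 -0.02] w 0.402 gf 50.4
 turn -0.52  then shift 0.0007 -0.0005 0.003
```

{"name": "apply_moves", "arguments": {"targets": [[0, 0, -0.02, 0, 0, 0, 255], [0, 0, -0.04, 0, 0, 0, 255], [0, 0, -0.04, 0, 0, 0, 255], [0, 0, 0, 0, 0, 7.1, 255], [0, 0, 0, 0, 0, 7.1, 255], [0, 0, 0, 0, 0, 7.1, 255], [0, 0, 0, 0, 0, 7.1, 255], [0, 0, 0, 0, 0, 7.1, 255], [0, 0, 0, 0, 0, 7.1, 255], [0, 0, 0, 0, 0, 7.1, 255], [0, 0, 0, 0, 0, 7.1, 255], [0, 0, 0, 0, 0, 1, 255]]}}

```text
clock: 11.37
ee_pos: [0.4354, -0.0292, 0.1142]
ee_rot: [0.728, 0.685, 0.001, -0.001]
wrist_force: [0.7, 0.1, -2.6]
gripper_width: 0.402
gripper_force: 51.4
```

```bash
python3 - <<'E'
from h import *
delta(*mw(0,-.112),.036,86.36); print(mw(0,-.112))
E
```

```text
t 11.37 pos [ 0.4354 -0.0292  0.1142] yaw 86.53 tilt 0.12 J7 -0.12 F [ 0.7  0.1 -2.6] M [0.01 0.02 0.01] w 0.402 gf 51.4
 turn 0.17  then shift -0.0426 0.1649 0.0782
[ 0.59718943 -0.08217406]
```

{"name": "apply_moves", "arguments": {"targets": [[-0.0085, 0.033, 0, 0, 0, 0.2, 255], [-0.0085, 0.033, 0, 0, 0, 0, 255], [-0.0085, 0.033, 0, 0, 0, 0, 255], [-0.0085, 0.033, 0, 0, 0, 0, 255], [-0.0085, 0.033, 0, 0, 0, 0, 255], [0, 0, 0.025, 0, 0, 0, 255], [0, 0, 0.025, 0, 0, 0, 255], [0, 0, 0, 0, 0, 0, 255], [0, 0, 0, 0, 0, 0, 255]]}}

```text
clock: 12.12
ee_pos: [0.5929, -0.0798, 0.0628]
ee_rot: [0.727, 0.686, -0.001, -0.002]
wrist_force: [0.7, -0.1, -2.2]
gripper_width: 0.403
gripper_force: 51.6
```

```bash
python3 - <<'E'
from h import *
delta(*mw(0,-.112),.036,86.36)
E
```

```text
t 12.12 pos [ 0.5929 -0.0798  0.0628] yaw 86.66 tilt 0.31 J7 0.42 F [ 0.7 -0.1 -2.2] M [-0.03 -0.07  0.02] w 0.403 gf 51.6
 turn 0.3  then shift -0.0021 0.0044 0.0268
```

{"name": "apply_moves", "arguments": {"targets": [[-0.002, 0.0042, 0, 0, 0, 0.3, 255], [0, 0, 0.012, 0, 0, 0, 255], [0, 0, 0.01, 0, 0, 0, 255], [0, 0, 0.004, 0, 0, 0, 255], [0, 0, 0, 0, 0, 0, 255], [0, 0, 0, 0, 0, 0, 255]]}}

```text
clock: 12.62
ee_pos: [0.598, -0.0822, 0.0375]
ee_rot: [0.73, 0.684, -0.0, -0.001]
wrist_force: [-0.8, 0.2, -2.8]
gripper_width: 0.402
gripper_force: 51.6
```

```bash
python3 - <<'E'
from h import *
delta(*mw(0,-.112),.036,86.36)
E
```

```text
t 12.62 pos [ 0.598  -0.0822  0.0375] yaw 86.29 tilt 0.16 J7 0.44 F [-0.8  0.2 -2.8] M [-0.04 -0.   -0.04] w 0.402 gf 51.6
 turn -0.07  then shift -0.0001 -0.0008 0.0015
```

{"name": "apply_moves", "arguments": {"targets": [[0, 0, 0, 0, 0, 0, 100], [0, 0, 0, 0, 0, 0, 100], [0, 0, 0, 0, 0, 0, 100], [0, 0, -0.02, 0, 0, 0, 100], [0, 0, -0.04, 0, 0, 0, 100], [0, 0, -0.04, 0, 0, 0, 100], [0, -0.04, 0, 0, 0, 0, 100], [0, -0.04, 0, 0, 0, 0, 100], [0, -0.04, 0, 0, 0, 0, 100], [0, -0.04, 0, 0, 0, 0, 100], [0, 0, 0, 0, 0, 0, 100]]}}

```text
clock: 13.53
ee_pos: [0.4536, -0.0723, 0.1409]
ee_rot: [0.731, 0.682, 0.005, -0.008]
wrist_force: [0.1, -1.1, -0.0]
gripper_width: 0.609
gripper_force: 0.0
```

```bash
python3 - <<'E'
from h import *
delta(.4217,-.1162,.018,170.6)
E
```

```text
t 13.53 pos [ 0.4536 -0.0723  0.1409] yaw 86.05 tilt 1.1 J7 0.01 F [ 0.1 -1.1 -0. ] M [-0.08 -0.   -0.  ] w 0.609 gf 0.0
 turn -84.55  then shift 0.0243 -0.0485 0.1229
```

{"name": "apply_moves", "arguments": {"targets": [[0, 0, 0, 0, 0, -7.05, 100], [0, 0, 0, 0, 0, -7.05, 100], [0, 0, 0, 0, 0, -7.05, 100], [0, 0, 0, 0, 0, -7.05, 100], [0, 0, 0, 0, 0, -7.05, 100], [0, 0, 0, 0, 0, -7.05, 100], [0, 0, 0, 0, 0, -7.05, 100], [0, 0, 0, 0, 0, -7.05, 100], [0, 0, 0, 0, 0, -7.05, 100], [0, 0, 0, 0, 0, -7.05, 100], [0, 0, 0, 0, 0, -7.05, 100], [0, 0, 0, 0, 0, -7.05, 100]]}}

```text
clock: 14.53
ee_pos: [0.4584, -0.0735, 0.1408]
ee_rot: [0.078, 0.997, 0.001, -0.002]
wrist_force: [0.0, -0.5, -0.4]
gripper_width: 0.606
gripper_force: 0.0
```

```bash
python3 - <<'E'
from h import *
delta(.4217,-.1162,.018,170.6)
d=snap('top','t2');ds=snap('side','s2')
a=cv2.resize(cv2.imread('pics/t2.png')[95:225,200:390],(438,300),interpolation=3)
b=cv2.resize(cv2.imread('pics/s2.png')[190:330,220:380],(343,300),interpolation=3)
cv2.imwrite('pics/v2.png',np.hstack([a,b]))
E
```

```text
t 14.53 pos [ 0.4584 -0.0735  0.1408] yaw 171.01 tilt 0.28 J7 1.49 F [ 0.  -0.5 -0.4] M [ 0.01  0.04 -0.04] w 0.606 gf 0.0
 turn 0.41  then shift 0.0293 -0.0481 0.1228
```

View pics/v2.png

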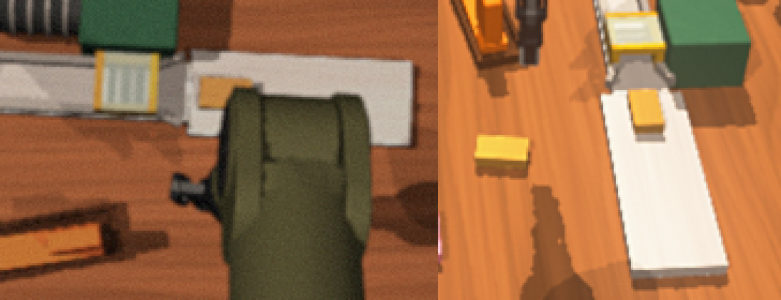

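{"name": "apply_moves", "arguments": {"targets": [[0.0147, -0.024, 0.015, 0, 0, 0.4, 100], [0.0146, -0.024, 0.015, 0, 0, 0, 100], [0, 0, 0.03, 0, 0, 0, 100], [0, 0, 0.03, 0, 0, 0, 100], [0, 0, 0.02, 0, 0, 0, 100], [0, 0, 0.011, 0, 0, 0, 100], [0, 0, 0, 0, 0, 0, 100], [0, 0, 0, 0, 0, 0, 255], [0, 0, 0, 0, 0, 0, 255], [0, 0, 0, 0, 0, 0, 255], [0, 0, 0, 0, 0, 0, 255]]}}

```text
clock: 15.55
ee_pos: [0.421, -0.1153, 0.0202]
ee_rot: [0.085, 0.996, 0.001, -0.002]
wrist_force: [-1.2, 0.0, 0.8]
gripper_width: 0.404
gripper_force: 50.2
```

```bash
python3 - <<'E'
from h import *
delta(.4217,-.1162,.018,170.6)
E
```

```text
t 15.55 pos [ 0.421  -0.1153  0.0202] yaw 170.3 tilt 0.26 J7 1.89 F [-1.2  0.   0.8] M [-0.11  0.09 -0.02] w 0.404 gf 50.2
 turn -0.3  then shift -0.0009 -0.0007 0.0022
```

{"name": "apply_moves", "arguments": {"targets": [[0, 0, -0.02, 0, 0, 0, 255], [0, 0, -0.04, 0, 0, 0, 255], [0, 0, -0.04, 0, 0, 0, 255]]}}

```text
clock: 15.8
ee_pos: [0.4194, -0.1154, 0.1115]
ee_rot: [0.085, 0.996, -0.001, -0.005]
wrist_force: [0.5, 3.5, -1.5]
gripper_width: 0.404
gripper_force: 51.4
```

{"name": "apply_moves", "arguments": {"targets": [[0, 0, 0, 0, 0, 7, 255], [0, 0, 0, 0, 0, 7, 255], [0, 0, 0, 0, 0, 7, 255], [0, 0, 0, 0, 0, 7, 255], [0, 0, 0, 0, 0, 7, 255], [0, 0, 0, 0, 0, 7, 255], [0, 0, 0, 0, 0, 7, 255], [0, 0, 0, 0, 0, 7, 255], [0, 0, 0, 0, 0, 7, 255], [0, 0, 0, 0, 0, 7, 255], [0, 0, 0, 0, 0, 7, 255], [0, 0, 0, 0, 0, 7, 255]]}}

```text
clock: 16.8
ee_pos: [0.4206, -0.1141, 0.1116]
ee_rot: [0.731, 0.682, -0.0, -0.004]
wrist_force: [0.2, -0.2, -1.8]
gripper_width: 0.405
gripper_force: 51.3
```

```bash
python3 - <<'E'
from h import *
delta(*mw(0,-.176),.037,86.36)
E
```

```text
t 16.8 pos [ 0.4206 -0.1141  0.1116] yaw 86.04 tilt 0.45 J7 0.08 F [ 0.2 -0.2 -1.8] M [ 0.05 -0.04 -0.02] w 0.405 gf 51.3
 turn -0.32  then shift -0.021 0.1742 0.0746
```

{"name": "apply_moves", "arguments": {"targets": [[-0.0042, 0.0348, 0, 0, 0, 0, 255], [-0.0042, 0.0348, 0, 0, 0, 0, 255], [-0.0042, 0.0348, 0, 0, 0, 0, 255], [-0.0042, 0.0348, 0, 0, 0, 0, 255], [-0.0042, 0.0348, 0, 0, 0, 0, 255], [0, 0, 0.025, 0, 0, 0, 255], [0, 0, 0.02, 0, 0, 0, 255], [0, 0, 0, 0, 0, 0, 255], [0, 0, 0, 0, 0, 0, 255]]}}

```text
clock: 17.55
ee_pos: [0.5891, -0.1449, 0.0643]
ee_rot: [0.729, 0.684, -0.002, -0.005]
wrist_force: [-0.2, -0.2, -2.7]
gripper_width: 0.407
gripper_force: 51.5
```

```bash
python3 - <<'E'
from h import *
delta(*mw(0,-.176),.037,86.36)
E
```

```text
t 17.55 pos [ 0.5891 -0.1449  0.0643] yaw 86.39 tilt 0.63 J7 0.51 F [-0.2 -0.2 -2.7] M [ 0.01  0.01 -0.01] w 0.407 gf 51.5
 turn 0.03  then shift -0.0009 0.0041 0.0273
```

{"name": "apply_moves", "arguments": {"targets": [[-0.0009, 0.004, 0, 0, 0, 0, 255], [0, 0, 0.012, 0, 0, 0, 255], [0, 0, 0.01, 0, 0, 0, 255], [0, 0, 0.0045, 0, 0, 0, 255], [0, 0, 0, 0, 0, 0, 255], [0, 0, 0, 0, 0, 0, 255]]}}

```text
clock: 18.05
ee_pos: [0.5934, -0.1462, 0.038]
ee_rot: [0.729, 0.685, -0.001, -0.005]
wrist_force: [0.5, -0.0, -2.7]
gripper_width: 0.407
gripper_force: 51.5
```

```bash
python3 - <<'E'
from h import *
delta(*mw(0,-.176),.037,86.36)
E
```

```text
t 18.05 pos [ 0.5934 -0.1462  0.038 ] yaw 86.4 tilt 0.55 J7 0.54 F [ 0.5 -0.  -2.7] M [-0.02 -0.02  0.01] w 0.407 gf 51.5
 turn 0.04  then shift 0.0001 -0.0003 0.001
```

{"name": "apply_moves", "arguments": {"targets": [[0, 0, 0, 0, 0, 0, 100], [0, 0, 0, 0, 0, 0, 100], [0, 0, 0, 0, 0, 0, 100], [0, 0, -0.02, 0, 0, 0, 100], [0, 0, -0.04, 0, 0, 0, 60], [0, 0, -0.04, 0, 0, 0, 60], [0, 0, -0.03, 0, 0, -6, 60], [0.03, -0.025, 0, 0, 0, -6, 60], [0.03, -0.025, 0, 0, 0, 0, 60], [0.03, -0.025, 0, 0, 0, 0, 60], [0.03, -0.025, 0, 0, 0, 0, 60], [0.03, -0.025, 0, 0, 0, 0, 60]]}}

```text
clock: 19.05
ee_pos: [0.4508, -0.0135, 0.1695]
ee_rot: [0.654, 0.757, -0.001, -0.004]
wrist_force: [-0.1, 0.8, 0.6]
gripper_width: 0.767
gripper_force: 0.0
```

{"name": "apply_moves", "arguments": {"targets": [[0.03, -0.025, 0, 0, 0, 0, 60], [0, 0, 0, 0, 0, 0, 60]]}}

```text
clock: 19.22
ee_pos: [0.4181, 0.0181, 0.1704]
ee_rot: [0.65, 0.76, 0.002, -0.008]
wrist_force: [0.6, -0.4, -0.4]
gripper_width: 0.771
gripper_force: 0.0
```

```bash
python3 - <<'E'
from h import *
delta(.4262,.0895,.052,97.9)
d=snap('top','t3');ds=snap('side','s3')
a=cv2.resize(cv2.imread('pics/t3.png')[95:225,150:390],(480,260),interpolation=3)
b=cv2.resize(cv2.imread('pics/s3.png')[160:320,210:380],(276,260),interpolation=3)
cv2.imwrite('pics/v3.png',np.hstack([a,b]))
E
```

```text
t 19.22 pos [0.4181 0.0181 0.1704] yaw 98.94 tilt 0.95 J7 -0.12 F [ 0.6 -0.4 -0.4] M [ 0.   -0.02  0.02] w 0.771 gf 0.0
 turn 1.04  then shift 0.0696 0.0178 0.1184
```

View pics/v3.png

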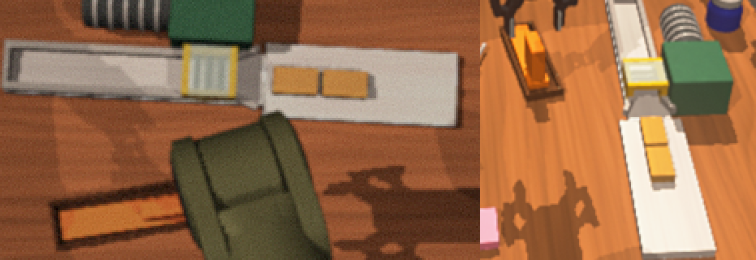

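{"name": "apply_moves", "arguments": {"targets": [[0.0348, 0.009, 0, 0, 0, 1, 60], [0.0348, 0.009, 0, 0, 0, 0, 60], [0, 0, 0.02, 0, 0, 0, 60], [0, 0, 0, 0, 0, 0, 60], [0, 0, 0, 0, 0, 0, 60]]}}

```text
clock: 19.73
ee_pos: [0.4316, 0.0818, 0.1501]
ee_rot: [0.661, 0.75, -0.003, -0.004]
wrist_force: [0.0, -0.0, -0.5]
gripper_width: 0.767
gripper_force: 0.0
```

```bash
python3 - <<'E'
from h import *
delta(.4262,.0895,.052,97.9)
E
```

```text
t 19.73 pos [0.4316 0.0818 0.1501] yaw 97.24 tilt 0.51 J7 -0.2 F [ 0.  -0.  -0.5] M [-0.06  0.    0.01] w 0.767 gf 0.0
 turn -0.66  then shift 0.0084 -0.0043 0.0981
```

{"name": "apply_moves", "arguments": {"targets": [[0.0084, -0.0043, 0, 0, 0, -0.6, 60], [0, 0, 0.03, 0, 0, 0, 60], [0, 0, 0.03, 0, 0, 0, 60], [0, 0, 0.025, 0, 0, 0, 60], [0, 0, 0.013, 0, 0, 0, 60], [0, 0, 0, 0, 0, 0, 60], [0, 0, 0, 0, 0, 0, 60]]}}

```text
clock: 20.32
ee_pos: [0.4253, 0.0912, 0.0531]
ee_rot: [0.657, 0.754, -0.001, -0.004]
wrist_force: [0.4, 0.2, -0.1]
gripper_width: 0.765
gripper_force: 0.0
```

```bash
python3 - <<'E'
from h import *
delta(.4262,.0895,.052,97.9)
E
```

```text
t 20.32 pos [0.4253 0.0912 0.0531] yaw 97.92 tilt 0.5 J7 -0.04 F [ 0.4  0.2 -0.1] M [-0.05 -0.03 -0.01] w 0.765 gf 0.0
 turn 0.02  then shift -0.0019 0.0007 0.0011
```

{"name": "apply_moves", "arguments": {"targets": [[0, 0, 0, 0, 0, 0, 255], [0, 0, 0, 0, 0, 0, 255], [0, 0, 0, 0, 0, 0, 255], [0, 0, 0, 0, 0, 0, 255], [0, 0, 0, 0, 0, 0, 255], [0, 0, 0, 0, 0, 0, 255]], "newtons": 80}}

```text
clock: 20.82
ee_pos: [0.4267, 0.0925, 0.054]
ee_rot: [0.656, 0.755, 0.001, -0.004]
wrist_force: [2.7, 0.9, 6.3]
gripper_width: 0.269
gripper_force: 78.9
```

```bash
python3 - <<'E'
from h import *
delta(.4262,.0895,.052,97.9)
E
```

```text
t 20.82 pos [0.4267 0.0925 0.054 ] yaw 98.01 tilt 0.43 J7 -0.04 F [2.7 0.9 6.3] M [ 0.1  -0.48 -0.01] w 0.269 gf 78.9
 turn 0.11  then shift -0.0029 -0.001 0.002
```

{"name": "apply_moves", "arguments": {"targets": [[0, 0, -0.02, 0, 0, 0, 255], [0, 0, -0.035, 0, 0, 0, 255], [0, 0, -0.035, 0, 0, 0, 255], [0, 0, 0, 0, 0, 5.8, 255], [0, 0, 0, 0, 0, 5.8, 255], [-0.04, 0, 0, 0, 0, 0, 255], [-0.04, 0, 0, 0, 0, 0, 255], [-0.04, 0, 0, 0, 0, 0, 255], [-0.04, 0, 0, 0, 0, 0, 255], [-0.04, 0, 0, 0, 0, 0, 255], [-0.04, 0, 0, 0, 0, 0, 255], [-0.04, 0, 0, 0, 0, 0, 255]]}}

```text
clock: 21.82
ee_pos: [0.4063, -0.1892, 0.1409]
ee_rot: [0.729, 0.685, -0.0, -0.006]
wrist_force: [1.8, 0.4, -2.6]
gripper_width: 0.275
gripper_force: 81.2
```

```bash
python3 - <<'E'
from h import *
delta(*mw(0,-.364),.066,86.36)
E
```

```text
t 21.82 pos [ 0.4063 -0.1892  0.1409] yaw 86.42 tilt 0.67 J7 0.18 F [ 1.8  0.4 -2.6] M [-0.04 -0.09 -0.01] w 0.275 gf 81.2
 turn 0.06  then shift -0.1331 0.1837 0.0749
```

{"name": "apply_moves", "arguments": {"targets": [[-0.0222, 0.0306, 0, 0, 0, 0, 255], [-0.0222, 0.0306, 0, 0, 0, 0, 255], [-0.0222, 0.0306, 0, 0, 0, 0, 255], [-0.0222, 0.0306, 0, 0, 0, 0, 255], [-0.0222, 0.0306, 0, 0, 0, 0, 255], [-0.0222, 0.0306, 0, 0, 0, 0, 255], [0, 0, 0.02, 0, 0, 0, 255], [0, 0, 0.02, 0, 0, 0, 255], [0, 0, 0, 0, 0, 0, 255], [0, 0, 0, 0, 0, 0, 255]]}}

```text
clock: 22.65
ee_pos: [0.5528, -0.3095, 0.1011]
ee_rot: [0.731, 0.683, -0.003, -0.01]
wrist_force: [0.1, -0.8, -2.1]
gripper_width: 0.27
gripper_force: 81.0
```

```bash
cat >> h.py <<'E'
def tilt(yaw):
    s=telemetry.get_state(); r=R.from_quat(s['ee_rot']); a=np.radians(yaw)
    t=R.from_matrix(np.array([[np.cos(a),np.sin(a),0],[np.sin(a),-np.cos(a),0],[0,0,-1]]).T)
    print('rotvec fix deg',np.degrees((r.inv()*t).as_rotvec()).round(2))
E
python3 - <<'E'
from h import *
delta(*mw(0,-.364),.066,86.36); tilt(86.36)
d=snap('top','t4');ds=snap('side','s4')
a=cv2.resize(cv2.imread('pics/t4.png')[95:225,230:420],(438,300),interpolation=3)
b=cv2.resize(cv2.imread('pics/s4.png')[170:370,250:410],(280,350),interpolation=3)
cv2.imwrite('pics/v4.png',np.hstack([np.pad(a,((0,50),(0,0),(0,0))),b]))
E
```

```text
t 22.65 pos [ 0.5528 -0.3095  0.1011] yaw 86.1 tilt 1.16 J7 0.79 F [ 0.1 -0.8 -2.1] M [-0.05 -0.03 -0.01] w 0.27 gf 81.0
 turn -0.26  then shift -0.0223 0.0298 0.0351
rotvec fix deg [-1.06 -0.48 -0.25]
```

View pics/v4.png

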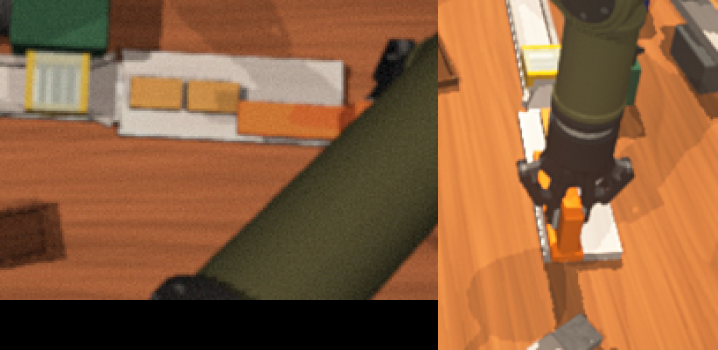

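{"name": "apply_moves", "arguments": {"targets": [[-0.0112, 0.0149, 0, 0, 0, 0, 255], [-0.0112, 0.0149, 0, 0, 0, 0, 255], [0, 0, 0, -1.0, -0.5, -0.25, 255], [0, 0, 0, 0, 0, 0, 255], [0, 0, 0, 0, 0, 0, 255], [0, 0, 0, 0, 0, 0, 255]]}}

```text
clock: 23.25
ee_pos: [0.5827, -0.3342, 0.1032]
ee_rot: [0.729, 0.685, 0.001, 0.002]
wrist_force: [-0.1, -0.0, -1.8]
gripper_width: 0.272
gripper_force: 81.2
```

```bash
python3 - <<'E'
from h import *
delta(*mw(0,-.364),.066,86.36); tilt(86.36)
E
```

```text
t 23.25 pos [ 0.5827 -0.3342  0.1032] yaw 86.42 tilt 0.26 J7 0.81 F [-0.1 -0.  -1.8] M [-0.02 -0.    0.05] w 0.272 gf 81.2
 turn 0.06  then shift 0.0004 -0.0016 0.0372
rotvec fix deg [0.25 0.08 0.06]
```

{"name": "apply_moves", "arguments": {"targets": [[0, -0.0014, 0.012, 0, 0, 0, 255], [0, 0, 0.014, 0, 0, 0, 255], [0, 0, 0.008, 0, 0, 0, 255], [0, 0, 0.003, 0, 0, 0, 255], [0, 0, 0, 0, 0, 0, 255], [0, 0, 0, 0, 0, 0, 255]]}}

```text
clock: 23.75
ee_pos: [0.581, -0.3346, 0.0644]
ee_rot: [0.729, 0.684, 0.0, 0.002]
wrist_force: [0.4, 0.3, -1.2]
gripper_width: 0.273
gripper_force: 81.1
```

```bash
python3 - <<'E'
from h import *
delta(*mw(0,-.364),.066,86.36); tilt(86.36)
E
```

```text
t 23.75 pos [ 0.581  -0.3346  0.0644] yaw 86.38 tilt 0.17 J7 0.83 F [ 0.4  0.3 -1.2] M [-0.    0.    0.04] w 0.273 gf 81.1
 turn 0.02  then shift 0.001 0.0002 -0.0016
rotvec fix deg [0.14 0.11 0.02]
```

{"name": "apply_moves", "arguments": {"targets": [[0.007, 0, 0, 0, 0, 0, 255], [0.007, 0, 0, 0, 0, 0, 255], [0.007, 0, 0, 0, 0, 0, 255], [0.007, 0, 0, 0, 0, 0, 255], [0.007, 0, 0, 0, 0, 0, 255], [0.007, 0, 0, 0, 0, 0, 255]]}}

```text
clock: 24.25
ee_pos: [0.5839, -0.2926, 0.0653]
ee_rot: [0.729, 0.684, 0.0, 0.002]
wrist_force: [0.2, -1.7, -2.7]
gripper_width: 0.273
gripper_force: 81.3
```

```bash
python3 - <<'E'
from h import *
delta(*mw(0,-.079),.066,86.36); tilt(86.36)
E
```

```text
t 24.25 pos [ 0.5839 -0.2926  0.0653] yaw 86.38 tilt 0.27 J7 0.77 F [ 0.2 -1.7 -2.7] M [-0.77 -0.   -0.02] w 0.273 gf 81.3
 turn 0.02  then shift 0.2439 -0.0001 -0.0007
rotvec fix deg [0.21 0.18 0.02]
```

{"name": "apply_moves", "arguments": {"targets": [[0.01, 0, 0, 0, 0, 0, 255], [0.01, 0, 0, 0, 0, 0, 255], [0.01, 0, 0, 0, 0, 0, 255], [0.01, 0, 0, 0, 0, 0, 255], [0.01, 0, 0, 0, 0, 0, 255], [0.01, 0, 0, 0, 0, 0, 255], [0.01, 0, 0, 0, 0, 0, 255], [0.01, 0, 0, 0, 0, 0, 255]]}}

```text
clock: 24.92
ee_pos: [0.589, -0.212, 0.0651]
ee_rot: [0.729, 0.684, 0.0, 0.002]
wrist_force: [-0.1, -2.3, -1.8]
gripper_width: 0.273
gripper_force: 81.3
```

```bash
python3 - <<'E'
from h import *
delta(*mw(0,-.079),.066,86.36); tilt(86.36)
d=snap('top','t5');ds=snap('side','s5')
a=cv2.resize(cv2.imread('pics/t5.png')[95:185,180:390],(490,210),interpolation=3)
b=cv2.resize(cv2.imread('pics/s5.png')[170:370,250:410],(280,350),interpolation=3)
cv2.imwrite('pics/v5.png',np.hstack([np.pad(a,((0,140),(0,0),(0,0))),b]))
E
```

```text
t 24.92 pos [ 0.589  -0.212   0.0651] yaw 86.39 tilt 0.23 J7 0.65 F [-0.1 -2.3 -1.8] M [-0.83  0.1   0.03] w 0.273 gf 81.3
 turn 0.03  then shift 0.1631 -0.0001 -0.0009
rotvec fix deg [0.2  0.12 0.03]
```

View pics/v5.png

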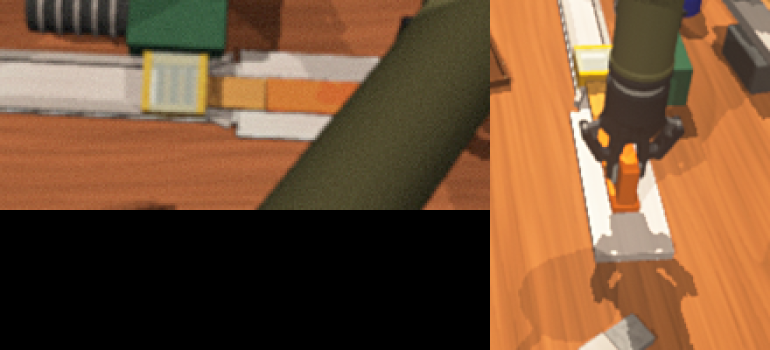

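{"name": "apply_moves", "arguments": {"targets": [[0.01, 0, 0, 0, 0, 0, 255], [0.01, 0, 0, 0, 0, 0, 255], [0.01, 0, 0, 0, 0, 0, 255], [0.01, 0, 0, 0, 0, 0, 255], [0.01, 0, 0, 0, 0, 0, 255], [0.01, 0, 0, 0, 0, 0, 255], [0.01, 0, 0, 0, 0, 0, 255], [0.01, 0, 0, 0, 0, 0, 255]]}}

```text
clock: 25.68
ee_pos: [0.5941, -0.1324, 0.065]
ee_rot: [0.729, 0.684, 0.0, 0.002]
wrist_force: [0.3, -5.0, 1.4]
gripper_width: 0.269
gripper_force: 81.5
```

```bash
python3 - <<'E'
from h import *
delta(*mw(0,-.079),.066,86.36); tilt(86.36)
E
```

```text
t 25.68 pos [ 0.5941 -0.1324  0.065 ] yaw 86.38 tilt 0.25 J7 0.52 F [ 0.3 -5.   1.4] M [-0.89  0.08 -0.03] w 0.269 gf 81.5
 turn 0.02  then shift 0.0834 -0.0001 -0.001
rotvec fix deg [0.21 0.14 0.02]
```

{"name": "apply_moves", "arguments": {"targets": [[0.01, 0, 0, 0, 0, 0, 255], [0.01, 0, 0, 0, 0, 0, 255], [0.01, 0, 0, 0, 0, 0, 255], [0.01, 0, 0, 0, 0, 0, 255], [0.01, 0, 0, 0, 0, 0, 255], [0.01, 0, 0, 0, 0, 0, 255], [0.01, 0, 0, 0, 0, 0, 255], [0.01, 0, 0, 0, 0, 0, 255], [0.003, 0, 0, 0, 0, 0, 255], [0, 0, 0, 0, 0, 0, 255], [0, 0, 0, 0, 0, 0, 255]]}}

```text
clock: 26.6
ee_pos: [0.599, -0.048, 0.0642]
ee_rot: [0.728, 0.685, 0.001, 0.001]
wrist_force: [-0.5, -0.4, -1.5]
gripper_width: 0.271
gripper_force: 81.4
```

```bash
python3 - <<'E'
from h import *
delta(*mw(0,-.079),.066,86.36); tilt(86.36)
d=snap('top','t6');ds=snap('side','s6')
a=cv2.resize(cv2.imread('pics/t6.png')[95:185,120:390],(630,210),interpolation=3)
b=cv2.resize(cv2.imread('pics/s6.png')[130:330,230:410],(315,350),interpolation=3)
cv2.imwrite('pics/v6.png',np.vstack([a,np.pad(b,((0,0),(0,315),(0,0)))]))
E
```

```text
t 26.6 pos [ 0.599  -0.048   0.0642] yaw 86.49 tilt 0.13 J7 0.38 F [-0.5 -0.4 -1.5] M [ 0.06 -0.02 -0.03] w 0.271 gf 81.4
 turn 0.13  then shift -0.0012 0.0003 -0.0018
rotvec fix deg [ 0.13 -0.03  0.13]
```

View pics/v6.png

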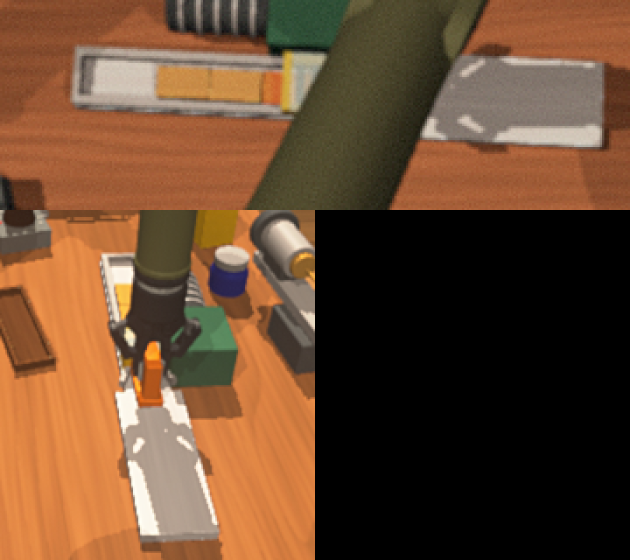

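{"name": "apply_moves", "arguments": {"targets": [[-0.02, 0, 0, 0, 0, 0, 255], [-0.02, 0, 0, 0, 0, 0, 255], [-0.02, 0, 0, 0, 0, 0, 255], [-0.02, 0, 0, 0, 0, 0, 255], [-0.02, 0, 0, 0, 0, 0, 255], [-0.02, 0, 0, 0, 0, 0, 255], [-0.02, 0, 0, 0, 0, 0, 255], [-0.02, 0, 0, 0, 0, 0, 255], [-0.02, 0, 0, 0, 0, 0, 255], [0, 0, -0.02, 0, 0, 0, 255], [0, 0, -0.03, 0, 0, 0, 255], [0, 0, -0.03, 0, 0, 0, 255]]}}

```text
clock: 27.7
ee_pos: [0.5862, -0.2301, 0.1446]
ee_rot: [0.73, 0.684, -0.0, 0.0]
wrist_force: [1.1, 0.6, -0.9]
gripper_width: 0.268
gripper_force: 81.1
```

{"name": "apply_moves", "arguments": {"targets": [[0, -0.035, 0, 0, 0, 0, 255], [0, -0.035, 0, 0, 0, 0, 255], [0, -0.035, 0, 0, 0, 0, 255], [0, -0.035, 0, 0, 0, 0, 255], [0.035, 0, 0, 0, 0, -3.9, 255], [0.035, 0, 0, 0, 0, -3.9, 255], [0.035, 0, 0, 0, 0, -3.8, 255], [0.035, 0, 0, 0, 0, 0, 255], [0.035, 0, 0, 0, 0, 0, 255], [0.035, 0, 0, 0, 0, 0, 255], [0, 0, 0, 0, 0, 0, 255], [0, 0, 0, 0, 0, 0, 255]]}}

```text
clock: 28.7
ee_pos: [0.432, -0.0104, 0.1438]
ee_rot: [0.655, 0.756, 0.0, 0.001]
wrist_force: [0.3, -0.2, -2.3]
gripper_width: 0.274
gripper_force: 81.4
```

```bash
python3 - <<'E'
from h import *
delta(.4267,.0925,.056,98); tilt(98)
E
```

```text
t 28.7 pos [ 0.432  -0.0104  0.1438] yaw 98.23 tilt 0.16 J7 -0.02 F [ 0.3 -0.2 -2.3] M [-0.02  0.   -0.06] w 0.274 gf 81.4
 turn 0.23  then shift 0.1027 0.0091 0.0878
rotvec fix deg [0.13 0.1  0.23]
```

{"name": "apply_moves", "arguments": {"targets": [[0.0342, 0.003, 0, 0, 0, 0.2, 255], [0.0342, 0.003, 0, 0, 0, 0, 255], [0.0342, 0.003, 0, 0, 0, 0, 255], [0, 0, 0.03, 0, 0, 0, 255], [0, 0, 0.025, 0, 0, 0, 255], [0, 0, 0, 0, 0, 0, 255], [0, 0, 0, 0, 0, 0, 255]]}}

```text
clock: 29.28
ee_pos: [0.4271, 0.0886, 0.088]
ee_rot: [0.658, 0.753, -0.002, 0.002]
wrist_force: [0.4, -0.5, -0.2]
gripper_width: 0.272
gripper_force: 81.2
```

```bash
python3 - <<'E'
from h import *
delta(.4267,.0925,.055,98); tilt(98)
E
```

```text
t 29.28 pos [0.4271 0.0886 0.088 ] yaw 97.63 tilt 0.3 J7 -0.14 F [ 0.4 -0.5 -0.2] M [-0.03 -0.06 -0.01] w 0.272 gf 81.2
 turn -0.37  then shift 0.0039 0.0001 0.033
rotvec fix deg [-0.01  0.3  -0.37]
```

{"name": "apply_moves", "arguments": {"targets": [[0.0039, 0, 0, 0, 0.3, -0.3, 255], [0, 0, 0.012, 0, 0, 0, 255], [0, 0, 0.01, 0, 0, 0, 255], [0, 0, 0.008, 0, 0, 0, 255], [0, 0, 0.003, 0, 0, 0, 255], [0, 0, 0, 0, 0, 0, 255], [0, 0, 0, 0, 0, 0, 255]]}}

```text
clock: 29.87
ee_pos: [0.4276, 0.0944, 0.0559]
ee_rot: [0.656, 0.755, 0.002, 0.0]
wrist_force: [0.4, 0.6, -1.9]
gripper_width: 0.268
gripper_force: 81.4
```

```bash
python3 - <<'E'
from h import *
delta(.4267,.0925,.055,98); tilt(98)
E
```

```text
t 29.87 pos [0.4276 0.0944 0.0559] yaw 98.07 tilt 0.22 J7 -0.07 F [ 0.4  0.6 -1.9] M [-0.   -0.02  0.04] w 0.268 gf 81.4
 turn 0.07  then shift -0.0017 -0.0012 0.0009
rotvec fix deg [ 0.17 -0.13  0.07]
```

{"name": "apply_moves", "arguments": {"targets": [[-0.0015, 0, 0.0017, 0, 0, 0, 255], [0, 0, 0, 0, 0, 0, 255], [0, 0, 0, 0, 0, 0, 100], [0, 0, 0, 0, 0, 0, 60], [0, 0, 0, 0, 0, 0, 60], [0, 0, -0.01, 0, 0, 0, 60], [0, 0, -0.03, 0, 0, 0, 60], [0, 0, -0.04, 0, 0, 0, 60], [0, 0, -0.04, 0, 0, 0, 60], [0.01, 0, 0, 0, 0, 0, 60]]}}

```text
clock: 30.7
ee_pos: [0.431, 0.1023, 0.1821]
ee_rot: [0.657, 0.754, 0.009, 0.002]
wrist_force: [3.0, 0.7, 0.5]
gripper_width: 0.767
gripper_force: 0.0
```

{"name": "apply_moves", "arguments": {"targets": [[0.04, 0, 0, 0, 0, 0, 100], [0.04, 0, 0, 0, 0, 0, 100], [0.04, 0, 0, 0, 0, 0, 100], [0.04, 0, 0, 0, 0, 0, 100], [0.04, 0, 0, 0, 0, 0, 100], [0.04, 0, 0, 0, 0, 0, 100], [0.04, 0, 0, 0, 0, 0, 100], [0.03, 0, 0, 0, 0, 0, 100], [0, 0, 0, 0, 0, 0, 100]]}}

```text
clock: 31.45
ee_pos: [0.3789, 0.4171, 0.1753]
ee_rot: [0.652, 0.758, 0.003, -0.001]
wrist_force: [-1.0, 0.2, 0.0]
gripper_width: 0.604
gripper_force: 0.0
```

{"name": "apply_moves", "arguments": {"targets": [[0, 0, 0, 0, 0, 7.1, 100], [0, 0, 0, 0, 0, 7.1, 100], [0, 0, 0, 0, 0, 7.1, 100], [0, 0, 0, 0, 0, 7.1, 100], [0, 0, 0, 0, 0, 7.1, 100], [0, 0, 0, 0, 0, 7.1, 100], [0, 0, 0, 0, 0, 7.1, 100], [0, 0, 0, 0, 0, 7.1, 100], [0, 0, 0, 0, 0, 7.1, 100], [0, 0, 0, 0, 0, 7.1, 100], [0, 0, 0, 0, 0, 7.1, 100], [0, 0, 0, 0, 0, 7.1, 100]]}}

```text
clock: 32.45
ee_pos: [0.3825, 0.4093, 0.1757]
ee_rot: [0.994, 0.109, 0.002, -0.001]
wrist_force: [-0.1, -0.3, -0.3]
gripper_width: 0.611
gripper_force: 0.0
```

```bash
python3 - <<'E'
from h import *
delta(.4524,.4248,.073,9.5); tilt(9.5)
d=snap('top','t7');ds=snap('side','s7')
a=cv2.resize(cv2.imread('pics/t7.png')[95:225,70:390],(800,325),interpolation=3)
b=cv2.resize(cv2.imread('pics/s7.png')[110:330,180:400],(275,275),interpolation=3)
c=cv2.resize(cv2.imread('pics/s7.png')[165:225,215:265],(229,275),interpolation=3)
cv2.imwrite('pics/v7.png',np.vstack([a,np.hstack([b,c,np.zeros((275,296,3),np.uint8)])]))
E
```

```text
t 32.45 pos [0.3825 0.4093 0.1757] yaw 12.52 tilt 0.26 J7 -2.1 F [-0.1 -0.3 -0.3] M [ 0.02  0.06 -0.04] w 0.611 gf 0.0
 turn 3.02  then shift 0.0715 -0.0038 0.1027
rotvec fix deg [-0.15 -0.21  3.02]
```

View pics/v7.png

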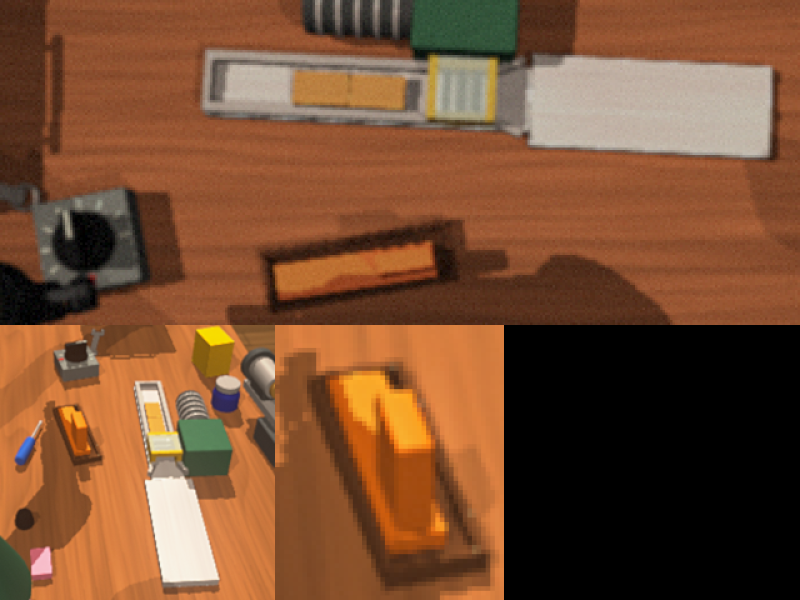

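{"name": "apply_moves", "arguments": {"targets": [[0, 0, 0, 0, 0, 3, 100], [0.036, -0.0019, 0, 0, 0, 0, 100], [0.0355, -0.0019, 0, 0, 0, 0, 100], [0, 0, 0.03, 0, 0, 0, 100], [0, 0, 0.02, 0, 0, 0, 100], [0, 0, 0, 0, 0, 0, 100], [0, 0, 0, 0, 0, 0, 100]]}}

```text
clock: 33.13
ee_pos: [0.4516, 0.4251, 0.1245]
ee_rot: [0.996, 0.087, 0.001, -0.0]
wrist_force: [0.0, 0.6, 0.4]
gripper_width: 0.608
gripper_force: 0.0
```

```bash
python3 - <<'E'
from h import *
delta(.4524,.4248,.073,9.5); tilt(9.5)
E
```

```text
t 33.13 pos [0.4516 0.4251 0.1245] yaw 10.02 tilt 0.08 J7 -1.98 F [0.  0.6 0.4] M [ 0.    0.04 -0.02] w 0.608 gf 0.0
 turn 0.52  then shift 0.0007 0.0004 0.0515
rotvec fix deg [-0.04 -0.07  0.52]
```

{"name": "apply_moves", "arguments": {"targets": [[0, 0, 0.02, 0, 0, 0.5, 100], [0, 0, 0.02, 0, 0, 0, 100], [0, 0, 0.0115, 0, 0, 0, 100], [0, 0, 0, 0, 0, 0, 100], [0, 0, 0, 0, 0, 0, 255], [0, 0, 0, 0, 0, 0, 255], [0, 0, 0, 0, 0, 0, 255], [0, 0, 0, 0, 0, 0, 255], [0, 0, 0, 0, 0, 0, 255]], "newtons": 60}}

```text
clock: 33.88
ee_pos: [0.4534, 0.4252, 0.0756]
ee_rot: [0.997, 0.082, 0.002, -0.001]
wrist_force: [-1.3, -4.0, 4.8]
gripper_width: 0.173
gripper_force: 60.1
```

```bash
python3 - <<'E'
from h import *
delta(.4524,.4248,.073,129.5)
E
```

```text
t 33.88 pos [0.4534 0.4252 0.0756] yaw 9.36 tilt 0.27 J7 -1.95 F [-1.3 -4.   4.8] M [-0.7   0.26  0.03] w 0.173 gf 60.1
 turn -120.14  then shift 0.0004 -0.0011 0.0026
```

{"name": "apply_moves", "arguments": {"targets": [[0, 0, 0, 0, 0, -6, 255], [0, 0, 0, 0, 0, -6, 255], [0, 0, 0, 0, 0, -6, 255], [0, 0, 0, 0, 0, -6, 255], [0, 0, 0, 0, 0, -6, 255], [0, 0, 0, 0, 0, -6, 255], [0, 0, 0, 0, 0, -6, 255], [0, 0, 0, 0, 0, -6, 255], [0, 0, 0, 0, 0, -6, 255], [0, 0, 0, 0, 0, -6, 255]]}}

```text
clock: 34.72
ee_pos: [0.4528, 0.4259, 0.0756]
ee_rot: [0.821, 0.571, 0.002, -0.001]
wrist_force: [-2.5, -1.3, 4.7]
gripper_width: 0.18
gripper_force: 60.0
```

{"name": "apply_moves", "arguments": {"targets": [[0, 0, 0, 0, 0, -6, 255], [0, 0, 0, 0, 0, -6, 255], [0, 0, 0, 0, 0, -6, 255], [0, 0, 0, 0, 0, -6, 255], [0, 0, 0, 0, 0, -6, 255], [0, 0, 0, 0, 0, -6, 255], [0, 0, 0, 0, 0, -6, 255], [0, 0, 0, 0, 0, -6, 255], [0, 0, 0, 0, 0, -6, 255], [0, 0, 0, 0, 0, -6, 255], [0, 0, 0, 0, 0, 0, 255], [0, 0, 0, 0, 0, 0, 255]]}}

```text
clock: 35.72
ee_pos: [0.4519, 0.4257, 0.0756]
ee_rot: [0.427, 0.904, 0.002, -0.0]
wrist_force: [-3.9, -2.1, 7.0]
gripper_width: 0.178
gripper_force: 60.3
```

```bash
python3 - <<'E'
from h import *
delta(.4524,.4248,.073,129.5)
E
```

```text
t 35.72 pos [0.4519 0.4257 0.0756] yaw 129.4 tilt 0.19 J7 -0.01 F [-3.9 -2.1  7. ] M [-0.62  1.1   0.06] w 0.178 gf 60.3
 turn -0.1  then shift -0.001 -0.0001 0.0026
```

{"name": "apply_moves", "arguments": {"targets": [[0, 0, 0, 0, 0, 0, 100], [0, 0, 0, 0, 0, 0, 100], [0, 0, 0, 0, 0, 0, 100], [0, 0, -0.02, 0, 0, 0, 100], [0, 0, -0.04, 0, 0, 0, 100], [0, 0, -0.04, 0, 0, 0, 100], [0, 0, -0.04, 0, 0, 0, 100], [0.035, -0.018, 0, 0, 0, 0, 100], [0.035, -0.018, 0, 0, 0, 0, 100], [0.035, -0.018, 0, 0, 0, 0, 100], [0, 0, 0, 0, 0, 0, 100], [0, 0, 0, 0, 0, 0, 100]]}}

```text
clock: 36.72
ee_pos: [0.3407, 0.4743, 0.2137]
ee_rot: [0.425, 0.905, 0.002, 0.0]
wrist_force: [0.4, -0.8, 0.2]
gripper_width: 0.606
gripper_force: 0.0
```

```bash
python3 - <<'E'
from h import *
delta(.4524,.4248,.073,129.5)
d=snap('top','t8');ds=snap('side','s8')
a=cv2.resize(cv2.imread('pics/t8.png')[95:255,70:430],(800,355),interpolation=3)
b=cv2.resize(cv2.imread('pics/s8.png')[100:360,170:430],(240,240),interpolation=3)
c=cv2.resize(cv2.imread('pics/t8.png')[160:225,75:140],(240,240),interpolation=3)
e=cv2.resize(cv2.imread('pics/s8.png')[110:165,215:270],(240,240),interpolation=3)
cv2.imwrite('pics/v8.png',np.vstack([a,np.hstack([b,c,e,np.zeros((240,80,3),np.uint8)])]))
E
```

```text
t 36.72 pos [0.3407 0.4743 0.2137] yaw 129.74 tilt 0.26 J7 -0.26 F [ 0.4 -0.8  0.2] M [-0.03 -0.04 -0.02] w 0.606 gf 0.0
 turn 0.24  then shift -0.1092 0.0547 0.1407
```

View pics/v8.png

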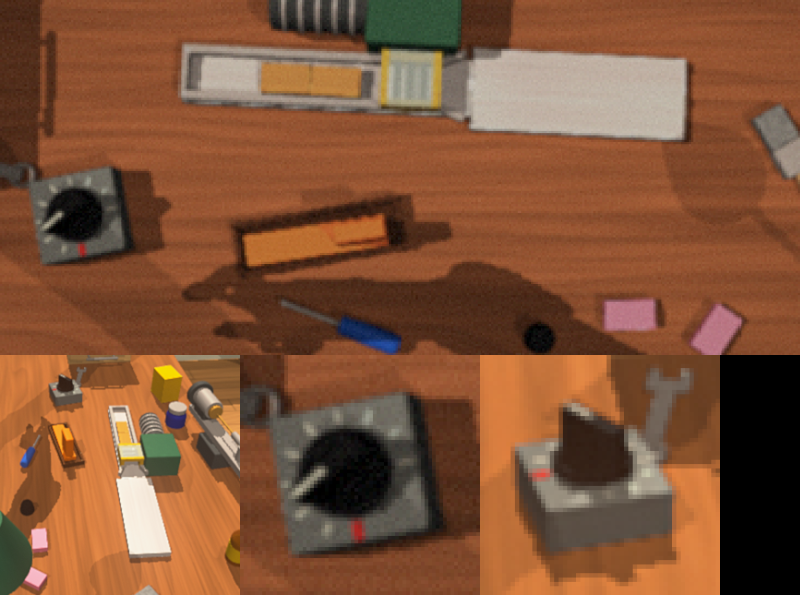

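The pointer sits at click 2, the blanks lie flat on the outfeed clear of the guard, and the stick is in its cradle. Everything else is undisturbed, so I'm handing in.

```bash
python3 -c "
from bench import bot; print(bot.job_done())"
```

```text
the job is handed in; nothing more can be done
None
```

The job is handed in: I set the dial to click 6, fed both brass blanks under the guard to the outfeed with the push stick, put the stick back in its cradle handle up, and turned the dial back to click 2. The final pictures show everything in place; I got no verdict back from the judging.

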